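Swap the spent battery in a UPS battery carrier

TASK

Swap the spent battery (red tape) in the UPS carrier for the fresh one (blue label): lift off the orange fuse link and then the white hold-down clamp, laying both flat on the grey parts mat, stand the spent battery in the yellow recycling tray, and set the fresh one in the empty bay, its terminals at the same end as its neighbour's so that it drops flush over the blue key bar. Then put the clamp back down over the two studs and the link back over the inner terminals, both fully home as they were. Keep the batteries upright, leave the good battery (green dots) sitting in its bay, do not knock the multimeter or the tip cleaner tin, and leave the stud nuts to me.

Things in the scene. Friction and masses are not known exactly. Their poses are not given: they have to be found in the camera images.
- carrier: Fixed grey carrier, 150 x 152 mm; origin centre of underside, +x the key end. Floor z 6 mm. Bays at y +40 and -40 mm, 109 (x) x 51 (y) mm inside, lips 15 mm high (19 at -x); each has a blue key bar 12 mm high at its +x end, from x 38 mm. 8 mm studs at x +66 and -66, y 0, tops at z 77. A seated battery: x 0, y +-40, z 6, same yaw. Clamp home: x 0, y 0, z 58; link home: x 40, y 0, z 58.
- spent_battery: Beige battery, two red tape stripes on top; in either bay. 97 (x) x 43 (y) x 52 mm, 0.3 kg +-20 %. Origin centre of underside. Terminal tabs 7 mm tall on top at x +40, y +-11.5; under that +x end a notch 18 long, 16 high, which clears the key bar. Grasp across the 43 mm at mid-length, fingertips 20 mm above the underside; 37 mm free between seated batteries.
- good_battery: Dark grey battery with four green dots on top, seated in the other bay; stays there. Same shape and frame as the spent one.
- fresh_battery: Black battery, blue white-striped label on top, standing upright on the bench at any yaw. Same shape and frame as the spent one: +x points to its terminals and notch, and goes to the carrier's +x; the wrong way round it rides up on the key bar.
- clamp: White hold-down clamp, 160 (x) x 62 (y) mm, 4 mm thick; origin centre of underside; same either way round. Eyes 16 x 16 mm at x +66 and -66 drop over the studs (4 mm play); wings lie on both batteries. Grasp across y the black rib in the middle, 36 (x) x 16 (y) mm, 4 to 28 mm above the origin. Home: x along the carrier's x. 0.12 kg.
- fuse_link: Orange bridge, 26 (x) x 86 (y) mm; origin centre of underside; same either way round. Hollow boots 9 mm deep at its ends drop over the inner tabs of both batteries (6 mm play); its bar passes over the clamp's spine. Grasp across y the black cap in the middle, 22 (x) x 30 (y) mm, 15 to 37 mm above the origin. Home: y along the carrier's y. 0.07 kg.
- recycling_tray: Fixed yellow open tray, 160 (x) x 150 (y) x 30 mm, walls and floor 4 mm. Origin centre of underside. The spent battery stands near its middle, best with its length along x.
- parts_mat: Fixed grey mat with a dark border, 170 (x) x 130 (y) x 3 mm. Origin centre of underside. Clamp and link lie on it flat, side by side, centres at least 15 mm inside the edges; e.g. the clamp along x at y -28 mm, the link's length along x at y +40 mm. Mind the fixed hot-air stand with its upright handpiece, about 0.3 m tall, at world x 0.53, y -0.29: swing round it at the start.
- multimeter: Bystander: orange and black multimeter, 155 x 78 x 46 mm, lying behind the work. Origin centre of underside. Not to be knocked.
- tip_cleaner: Bystander: round tin of brass wool, 65 mm across, 44 mm tall, behind the carrier on its right. Origin centre of underside. Not to be knocked.

How it is judged:
On the way, in this order (a step that is already met when the one before it is completed fails the run):
1. the fuse link lies flat on the parts mat, let go (x of fuse_link in the frame of parts_mat between -0.07 and 0.07 m and y of fuse_link in the frame of parts_mat between -0.055 and 0.055 m and z of fuse_link in the frame of parts_mat below 0.01 m and angle between fuse_link's own z axis and vertical below 0.12 rad and contact force between fuse_link and the fingers below 0.3 N and linear speed of fuse_link below 0.02 m/s), for 0.2 s.
2. the clamp too lies flat on the parts mat, let go (all of step 1 and x of clamp in the frame of parts_mat between -0.07 and 0.07 m and y of clamp in the frame of parts_mat between -0.055 and 0.055 m and z of clamp in the frame of parts_mat below 0.01 m and angle between clamp's own z axis and vertical below 0.12 rad and contact force between clamp and the fingers below 0.3 N and linear speed of clamp below 0.02 m/s), for 0.2 s.
3. the spent battery stands in the recycling tray, let go (x of spent_battery in the frame of recycling_tray between -0.04 and 0.04 m and y of spent_battery in the frame of recycling_tray between -0.055 and 0.055 m and z of spent_battery in the frame of recycling_tray below 0.012 m and angle between spent_battery's own z axis and vertical below 0.15 rad and contact force between spent_battery and the fingers below 0.3 N and linear speed of spent_battery below 0.02 m/s), for 0.2 s.
4. the fresh battery sits flush in the emptied bay, let go (((y of good_battery in the frame of carrier above 0.02 m and (x of good_battery in the frame of carrier between -0.01 and 0.01 m and y of good_battery in the frame of carrier between 0.032 and 0.048 m and z of good_battery in the frame of carrier below 0.0095 m and angle between good_battery's own z axis and vertical below 0.06 rad and angle between the x axis of good_battery and the x axis of carrier, either way round below 0.12 rad) and (x of fresh_battery in the frame of carrier between -0.01 and 0.01 m and y of fresh_battery in the frame of carrier between -0.048 and -0.032 m and z of fresh_battery in the frame of carrier below 0.0095 m and angle between fresh_battery's own z axis and vertical below 0.06 rad and angle between the x axis of fresh_battery and the x axis of carrier, either way round below 0.12 rad)) or (y of good_battery in the frame of carrier below -0.02 m and (x of good_battery in the frame of carrier between -0.01 and 0.01 m and y of good_battery in the frame of carrier between -0.048 and -0.032 m and z of good_battery in the frame of carrier below 0.0095 m and angle between good_battery's own z axis and vertical below 0.06 rad and angle between the x axis of good_battery and the x axis of carrier, either way round below 0.12 rad) and (x of fresh_battery in the frame of carrier between -0.01 and 0.01 m and y of fresh_battery in the frame of carrier between 0.032 and 0.048 m and z of fresh_battery in the frame of carrier below 0.0095 m and angle between fresh_battery's own z axis and vertical below 0.06 rad and angle between the x axis of fresh_battery and the x axis of carrier, either way round below 0.12 rad))) and contact force between fresh_battery and the fingers below 0.3 N and linear speed of fresh_battery below 0.02 m/s), for 0.2 s.
5. the clamp is home over the studs, let go, with the link still on the mat (all of step 1 and x of clamp in the frame of carrier between -0.008 and 0.008 m and y of clamp in the frame of carrier between -0.008 and 0.008 m and z of clamp in the frame of carrier between 0.054 and 0.062 m and angle between clamp's own z axis and vertical below 0.08 rad and angle between the x axis of clamp and the x axis of carrier, either way round below 0.15 rad and contact force between clamp and the fingers below 0.3 N and linear speed of clamp below 0.02 m/s), for 0.2 s.
At the end, for the whole second after the job is handed in: Spent battery upright in the recycling tray; good and fresh batteries flush in the bays (10 mm along, 8 mm across, 3.5 mm high, 0.06 rad tilt, 0.12 rad yaw); clamp home on the studs (8 mm, 4 mm high) and link home over the inner tabs (10 mm, 4 mm high), in line; all released and at rest (all of step 3 and all of step 4 and x of clamp in the frame of carrier between -0.008 and 0.008 m and y of clamp in the frame of carrier between -0.008 and 0.008 m and z of clamp in the frame of carrier between 0.054 and 0.062 m and angle between each of clamp, fuse_link's own z axis and vertical below 0.08 rad and angle between the x axis of each of clamp, fuse_link and the x axis of carrier, either way round below 0.15 rad and x of fuse_link in the frame of carrier between 0.03 and 0.05 m and y of fuse_link in the frame of carrier between -0.01 and 0.01 m and z of fuse_link in the frame of carrier between 0.054 and 0.062 m and contact force between each of good_battery, clamp, fuse_link and the fingers below 0.3 N and linear speed of each of good_battery, clamp, fuse_link below 0.02 m/s); the robot touches nothing.
It fails at once if the good battery is lifted out of its bay (z of good_battery in the frame of carrier above 0.02 m).
It fails at once if a battery is tipped over (angle between any of spent_battery, good_battery, fresh_battery's own z axis and vertical above 0.7 rad).
It fails at once if the multimeter or the tip cleaner is knocked away (distance of any of multimeter, tip_cleaner from where it was at the start of the episode above 0.03 m).
It also fails if it takes over 144 s, if anything falls off the work surface, if the arm or the gripper's body presses on something with over 40 N, if the wrist force passes 120 N, or if a joint passes its speed limit or range.

ROBOT

A 6-joint arm with a two-finger parallel gripper is mounted at the origin on a cart in front of the work surface, level with it; the furniture and walls round the work are solid. World frame = base frame: x ahead of the robot, y to its left, z up, the work surface at z = 0. Lengths are in m, angles in rad, forces in N, time in s.
With the tool pointing down it reaches from about 0.4 to 0.825 m from the base axis. Payload 7 kg.
Tool frame: the origin (TCP) lies midway between the tips of the shut fingers; the grasp point (between the pads) lies 19 mm behind it (grip_point_offset is the distance from the TCP to the grasp point, in m); z points along the fingers, y is the line along which they close (so a half turn about z gives the same grasp; the last joint's range is limited). The gripper opens to 88 mm and grips with 3 to 60 N. Pads are 19 mm wide; open, the fingers measure 130 mm over their backs; the gripper's body (78 mm by 193 mm) begins 47 mm behind the grasp point.
Start: joints at [-1.056, 0.359, 0.012, 0, -1.224, -0.288], TCP at [0.152, -0.658, 0.227] pointing down, gripper open.
Joint ranges: [-3.07, 3.07], [-1.43, 2.12], [-1.02, 1.25], [-3.03, 1.67], [-3.05, -0], [-3.03, 3.03]. Speed limits (rad/s): [2.39, 2.39, 3.01, 3.14, 3.14, 3.14].

INTERFACE

Orientations are given as [roll, pitch, yaw] about the fixed x, y, z axes, in that order (R = Rz(yaw) Ry(pitch) Rx(roll)).
In Python, from station import get_state, grab_frame, camera_params, job_done, grip_point_offset gives the robot as it stands.
- The arm moves only by the shell command python3 -m creep 'ROWS' [FORCE]. ROWS is JSON, a list that holds one entry, the list of rows, each a list of 7 numbers: the finger opening in cm, from 0 to 8.76, then the shift along the tool's x, y, z in cm, then the turn, a rotation vector about the tool's x, y, z in rad. In form: [[[fingers, tx, ty, tz, wx, wy, wz], ...]]. A call has 1 to 20 rows; each row is the pose to reach, as a shift and turn from the pose commanded when the call began, along the tool's axes at that moment; what a row does not reach only later rows make up. A row lasts 1/8 s, in which the tool goes at most 62.5 mm and 10.7 degrees, less where a joint would pass 70% of its speed; a pose out of reach is approached as far as the arm can. A call with a gripper value outside its range is refused whole. The fingers move at their own pace and stop on an object; FORCE is the grip in N (left out, the last holds). Time passes only in rows, so rows that repeat a pose let the fingers close. It gives the time, the measured TCP pose, the force, the opening and the grip force at its end, in the units of the state.
- get_state(): the state, without advancing time (a new reading comes with each control period).
- grab_frame(name): name is "scene" or "top" or "wrist"; returns the picture (384x512x3 uint8, blue, green, red); there is no depth.
- camera_params(name): a dict with "vertical_fov" (degrees; the focal length in pixels is half the picture's height over the tangent of half this angle, whatever the lens; pixels are square), "cx", "cy" (the principal point, pixels), "view" (4x4, takes a point from world to camera coordinates). Camera axes: x right, y down, z forward; pixel columns grow to the right and rows downward; lengths in m; the calibration is good to about 2 mm. A picture is of the moment at which its call begins: read the wrist's pose just before it. camera_params takes no time and is no camera call; for the wrist camera it gives the pose at the moment of the call.
- job_done(): hands the job in; it is judged then, once.
The state is a dict: "t": time; "q": joint angles; "qd": joint speeds; "joint_efforts": joint torques, N m; "eef_pos": TCP position; "ee_rot": TCP orientation; "force": force on the tool from outside, world axes, zero at the start; "moment": the same for the moment, N m; "width": finger opening in m; "gripper_force": force on a finger pad.
Only numpy, scipy, OpenCV 4.12 (cv2) and the standard library are available. Lean on these libraries where they do the work, as an engineer would, in place of code of your own. Each camera call takes 0.05 s, during which the arm holds its last target. There are 200 camera calls.

## Working session

There is one attempt and no reset: what is moved stays moved. The work goes in short steps, Python scripts to look and compute and a shell command to move; the robot and the scene stay as the last step left them, time stands still between calls to the robot, and variables do not carry over. Pictures are saved under pics/ and viewed, at most 18 in all, crops included, and the job is handed in when it is done.

```bash
ls; mkdir -p pics
python3 - <<'E'
from station import *
import cv2
s=get_state();print(s['t'],s['eef_pos'],s['ee_rot'],s['width'],grip_point_offset)
for n in('scene','top','wrist'):
    p=camera_params(n);print(n,p)
    cv2.imwrite(f'pics/{n}0.png',grab_frame(n))
E
```

```text
pics
0.0 [ 0.15166964 -0.65724133  0.22563406] [ 3.13996694e+00 -1.56840611e-04 -2.91486733e+00] 0.08776061766835677 0.0188
scene {'vertical_fov': 50.186976270982, 'cx': 257.46448719958863, 'cy': 192.51859413230167, 'view': array([[-0.81378218, -0.58108364,  0.01001808,  0.51780324],
       [-0.39297973,  0.53748778, -0.74610577,  0.24545755],
       [ 0.42816526, -0.61110448, -0.66575207,  0.85737568],
       [ 0.        ,  0.        ,  0.        ,  1.        ]])}
top {'vertical_fov': 55.893882733468104, 'cx': 254.99947242054384, 'cy': 194.8182672682249, 'view': array([[ 0.02065121, -0.99914275, -0.03587893,  0.08319902],
       [-0.99539389, -0.01718684, -0.09431657,  0.58236494],
       [ 0.09361907,  0.03766142, -0.99489552,  0.98418977],
       [ 0.        ,  0.        ,  0.        ,  1.        ]])}
wrist {'vertical_fov': 70.66150678644347, 'cx': 257.4759056911532, 'cy': 186.8804723769039, 'view': array([[-2.24471910e-01,  9.74480184e-01,  8.55789347e-04,
         6.75950947e-01],
       [ 9.40298051e-01,  2.16367316e-01,  2.62725638e-01,
        -3.29818610e-02],
       [ 2.55835763e-01,  5.97792227e-02, -9.64870202e-01,
         3.88847789e-01],
       [ 0.00000000e+00,  0.00000000e+00,  0.00000000e+00,
         1.00000000e+00]])}
```

View pics/top0.png

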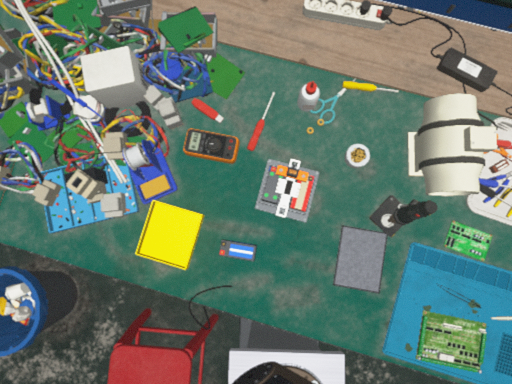

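View pics/scene0.png

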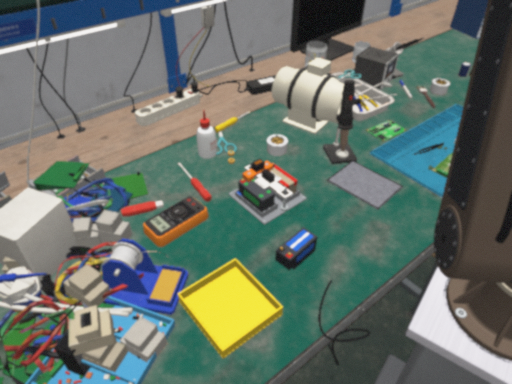

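The top view shows the link at about (292,172) and carrier at (288,190), with the good battery on the left and the spent one on the right. The fresh battery is at (238,251) with its terminals to the left, the tray at (170,235) and the mat at (360,258). The scene view agrees. Next I'll write helpers and take rough positions.

```bash
cat > h.py <<'E'
import numpy as np, cv2
from station import *
from scipy.spatial.transform import Rotation as Ro
def K(p):
    f=192/np.tan(np.radians(p['vertical_fov'])/2); return np.array([[f,0,p['cx']],[0,f,p['cy']],[0,0,1]])
def ray(p,uv):
    V=p['view'];R=V[:3,:3];o=-R.T@V[:3,3];d=(R.T@np.linalg.inv(K(p))@np.c_[np.atleast_2d(uv),np.ones(len(np.atleast_2d(uv)))].T).T
    return o,d
def plane(p,uv,z):
    o,d=ray(p,uv);return o+d*((z-o[2])/d[:,2])[:,None]
def proj(p,X):
    X=np.atleast_2d(X);c=(p['view'][:3,:3]@X.T).T+p['view'][:3,3];q=(K(p)@c.T).T;return q[:,:2]/q[:,2:]
def tri(obs): # list of (p,uv)
    A=np.zeros((3,3));b=np.zeros(3)
    for p,uv in obs:
        o,d=ray(p,uv);d=d[0]/np.linalg.norm(d[0]);M=np.eye(3)-np.outer(d,d);A+=M;b+=M@o
    return np.linalg.solve(A,b)
def shot(name,n=None):
    p=camera_params(name);im=grab_frame(name)
    if n: cv2.imwrite(f'pics/{n}.png',im); np.save(f'pics/{n}.npy',p,allow_pickle=True)
    return p,im
def load(n): return np.load(f'pics/{n}.npy',allow_pickle=True).item(),cv2.imread(f'pics/{n}.png')
def hsv(im,lo,hi,box=None):
    m=cv2.inRange(cv2.cvtColor(im,cv2.COLOR_BGR2HSV),np.array(lo),np.array(hi))
    if box: k=np.zeros_like(m);x0,y0,x1,y1=box;k[y0:y1,x0:x1]=255;m&=k
    return m
def blobs(m,amin=20):
    c,_=cv2.findContours(m,cv2.RETR_EXTERNAL,cv2.CHAIN_APPROX_NONE)
    return sorted([x for x in c if cv2.contourArea(x)>amin],key=cv2.contourArea,reverse=True)
def rect(c,p,z): # world-plane min rect of a contour: centre, long-side yaw, sizes
    W=plane(p,c.reshape(-1,2).astype(float),z)[:,:2]
    (cx,cy),(w,h),a=cv2.minAreaRect((W*1000).astype(np.float32)); a=np.radians(a)
    if h>w: w,h,a=h,w,a+np.pi/2
    return np.array([cx,cy])/1000,(a+np.pi/2)%np.pi-np.pi/2,w,h
def go(x,y,z,yaw,down=True):
    """shift (cm) and turn to bring the TCP to x,y,z with tool x at yaw (nearest half turn), tool down"""
    s=get_state();R=Ro.from_euler('xyz',s['ee_rot']);best=None
    for k in(-1,0,1,2):
        T=Ro.from_euler('xyz',[np.pi,0,yaw+k*np.pi]);w=(R.inv()*T).as_rotvec()
        if best is None or np.linalg.norm(w)<np.linalg.norm(best): best=w
    d=R.inv().apply(np.array([x,y,z])-s['eef_pos'])*100
    print('t %.1f shift'%s['t'],d.round(2),'turn',best.round(3),'q6 %.2f'%s['q'][5],'rows>=',int(max(np.linalg.norm(d)/6.25,np.linalg.norm(best)/.187))+1)
E
python3 - <<'E'
import cv2,numpy as np
from h import *
p=camera_params('top')
for n,uv,z in[('link',(292,172),.08),('clamp',(290,190),.07),('fresh',(238,251),.05),('tray',(170,235),.0),('mat',(360,258),.003),('stand',(392,215),0),('multi',(211,145),.04),('tin',(358,155),.04)]:
    print(n,plane(p,uv,z)[0].round(3))
t=cv2.imread('pics/top0.png');cv2.imwrite('pics/t0c.png',cv2.resize(t[140:300,130:400],None,fx=2.9,fy=2.9,interpolation=cv2.INTER_CUBIC))
go(.36,-.30,.40,np.arctan2(0,-1))
go(.45,0,.40,np.arctan2(0,-1))
E
```

```text
link [ 0.639 -0.005  0.08 ]
clamp [ 0.591 -0.001  0.07 ]
fresh [0.425 0.136 0.05 ]
tray [0.463 0.337 0.   ]
mat [ 0.411 -0.202  0.003]
stand [ 0.533 -0.293  0.   ]
multi [0.719 0.221 0.04 ]
tin [ 0.695 -0.189  0.04 ]
t 0.1 shift [-28.33  30.16 -17.38] turn [ 0.001 -0.     0.227] q6 -0.29 rows>= 8
t 0.1 shift [-43.85  57.37 -17.35] turn [ 0.001 -0.     0.227] q6 -0.29 rows>= 12
```

View pics/t0c.png

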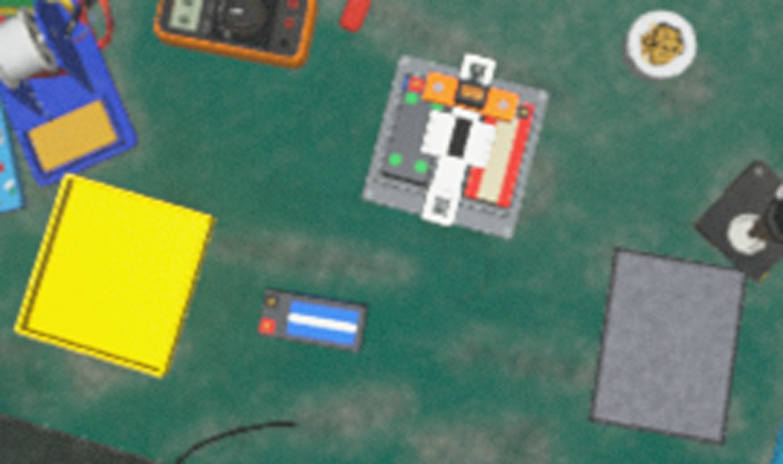

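Carrier +x points up the image, turned slightly right (yaw about -0.27). The spent battery is in the -y bay. The fresh battery's terminals point to world +y. I'll move around the inside of the stand, high.

```bash
python3 -m creep '[[[8.76,-5,6,-6,0,0,0],[8.76,-9,11,-11,0,0,0],[8.76,-13,16,-15,0,0,0],[8.76,-17,20.5,-17.4,0,0,0.08],[8.76,-21,25.6,-17.4,0,0,0.15],[8.76,-25.4,30.8,-17.4,0,0,0.23],[8.76,-25.4,30.8,-17.4,0,0,0.23],[8.76,-25.4,30.8,-17.4,0,0,0.23],[8.76,-25.4,30.8,-17.4,0,0,0.23]]]'
python3 - <<'E'
from h import *
shot('wrist','w1');print(get_state()['q'].round(2))
go(.55,.02,.30,-.27+np.pi); go(.36,.12,.35,-.27+np.pi)
E
```

```text
t: 1.27
eef_pos: [0.3302, -0.3, 0.4007]
ee_rot: [-3.141, 0.0, 3.141]
force: [0.3, -0.7, -0.2]
width: 0.0876
gripper_force: 0.0
[-0.29 -0.1  -0.14  0.   -1.53 -1.28]
t 1.3 shift [-21.94  32.12  10.03] turn [ 0.    -0.     0.267] q6 -1.28 rows>= 7
t 1.3 shift [-2.91 42.08  5.04] turn [ 0.    -0.     0.267] q6 -1.28 rows>= 7
```

```bash
python3 -m creep '[[[8.76,-1.2,6,1,0,0,0.05],[8.76,-2.4,12,2,0,0,0.1],[8.76,-3.5,18,3,0,0,0.13],[8.76,-4.7,24,4,0,0,0.17],[8.76,-5.8,30,5,0,0,0.2],[8.76,-6.4,36,5,0,0,0.24],[8.76,-7,42,5,0,0,0.27],[8.76,-7,42,5,0,0,0.27],[8.76,-7,42,5,0,0,0.27]]]'
python3 - <<'E'
from h import *
shot('wrist','w2')
go(.55,.02,.30,-.27+np.pi)
E
```

```text
t: 2.45
eef_pos: [0.4017, 0.1183, 0.35]
ee_rot: [-3.14, -0.001, 2.868]
force: [0.1, -1.3, 0.6]
width: 0.0878
gripper_force: 0.0
t 2.5 shift [-16.94  -5.39   5.02] turn [-0.001 -0.    -0.005] q6 -2.61 rows>= 3
```

View pics/w2.png

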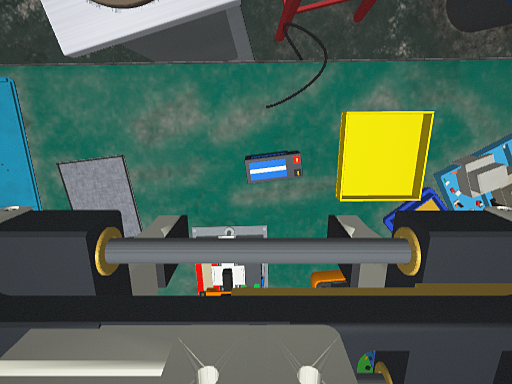

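w2 shows the gripper covering the rows below about 210. The fresh battery is at about (273,166) with its red terminal on the right, i.e. toward +y. The tray is at (387,155) and the mat at (100,195). I need to look from beyond the carrier.

```bash
python3 -m creep '[[[8.76,-6,-1.5,1.6,0,0,0],[8.76,-12,-3,3.2,0,0,0],[8.76,-18,-4.5,5,0,0,0],[8.76,-23.5,-5.5,6.6,0,0,0],[8.76,-28.8,-6.6,8,0,0,0],[8.76,-28.8,-6.6,8,0,0,0],[8.76,-28.8,-6.6,8,0,0,0]]]'; python3 -c "
from h import *
shot('wrist','w3')"
python3 -m creep '[[[8.76,0,5,0,0,0,0],[8.76,0,9,0,0,0,0],[8.76,0,9,0,0,0,0],[8.76,0,9,0,0,0,0]]]'
python3 - <<'E'
from h import *
shot('wrist','w4')
a=cv2.imread('pics/w3.png');b=cv2.imread('pics/w4.png')
cv2.imwrite('pics/w34.png',cv2.resize(np.vstack([a[:240],b[:240]]),None,fx=1.2,fy=1.2))
E
```

```text
t: 3.38
eef_pos: [0.6605, -0.0242, 0.2702]
ee_rot: [-3.141, -0.001, 2.865]
force: [-0.8, 0.1, 0.3]
width: 0.0872
gripper_force: 0.0
t: 3.92
eef_pos: [0.6845, 0.0649, 0.272]
ee_rot: [3.141, 0.001, 2.87]
force: [0.3, -0.9, -0.1]
width: 0.0876
gripper_force: 0.0
```

View pics/w34.png

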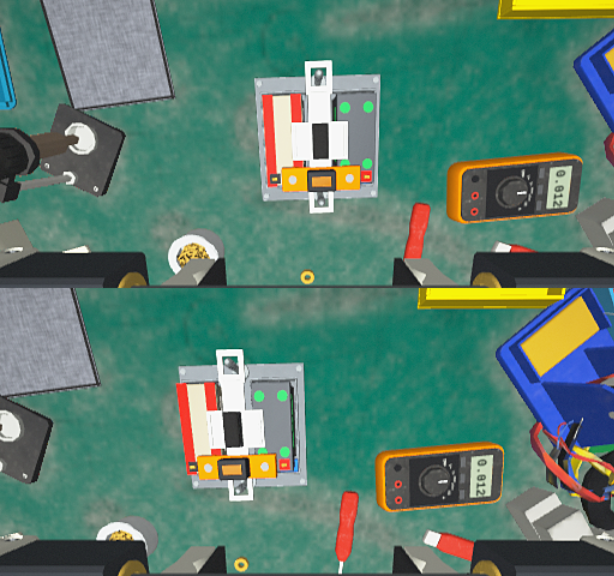

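Both views show the carrier clearly. In image pixels the link is at (267,151) in w3 and (197,150) in w4, and the clamp rib is at (266,117) and (195,118). I'll measure these by colour and triangulate.

```bash
cat > m1.py <<'E'
from h import *
def cen(c): (x,y),wh,a=cv2.minAreaRect(c); return np.array([x,y]),wh,a
V={}
for n,(x0,y0,x1,y1) in {'w3':(205,45,325,185),'w4':(140,45,260,185)}.items():
    p,im=load(n);box=(x0,y0,x1,y1)
    o=np.vstack(blobs(hsv(im,(8,140,120),(22,255,255),box),15));o=cv2.convexHull(o)
    w=np.vstack(blobs(hsv(im,(0,0,215),(180,40,255),box),15)); 
    # rib: dark blob near clamp centre
    r=[b for b in blobs(hsv(im,(0,0,0),(180,255,60),box),40) if abs(cen(b)[0][1]-117)<8 and abs(cen(b)[0][0]-(x0+61 if n=='w3' else x0+55))<10][0]
    g=sorted(blobs(hsv(im,(45,150,120),(80,255,255),box),10),key=lambda c:tuple(c.mean((0,1))//20))
    g=[c.mean((0,1)) for c in g]
    V[n]=(p,cen(o),cen(r),g,o,r,w)
    print(n,'orange',cen(o),'rib',cen(r),'green',np.round(g,1).tolist())
a,b=V['w3'],V['w4']
print('link',tri([(a[0],a[1][0]),(b[0],b[1][0])]).round(4),'rib',tri([(a[0],a[2][0]),(b[0],b[2][0])]).round(4))
for i in range(min(len(a[3]),len(b[3]))): print('green',tri([(a[0],a[3][i]),(b[0],b[3][i])]).round(4))
for n in V:
    v=V[n]
    print(n,'orange z.068',rect(v[4],v[0],.075),'rib z.086',rect(v[5],v[0],.086),'white',rect(v[6],v[0],.062))
E
python3 m1.py
```

```text
w3 orange (array([267.2923584 , 148.12567139]), (19.886878967285156, 64.06488800048828), 88.05851745605469) rib (array([266.70050049, 117.01197052]), (28.457246780395508, 12.509997367858887), 87.70938873291016) green [[287.0, 89.4], [286.6, 135.1], [306.3, 88.7], [305.7, 135.8]]
w4 orange (array([196.9487915 , 148.45129395]), (19.893783569335938, 65.804443359375), 88.56790161132812) rib (array([193.67588806, 117.61034393]), (28.40155601501465, 14.865140914916992), 85.2363510131836) green [[215.5, 89.8], [218.4, 135.3], [234.7, 88.9], [237.0, 136.1]]
link [ 0.639  -0.0063  0.0723] rib [0.6007 0.0033 0.0757]
green [0.5747 0.038  0.0587]
green [0.6311 0.0235 0.0559]
green [0.5805 0.0622 0.0586]
green [0.6387 0.0477 0.0583]
w3 orange z.068 (array([ 0.63858563, -0.0064066 ]), np.float64(1.3285270976917887), 82.65631103515625, 25.804344177246094) rib z.086 (array([0.60051849, 0.00296905]), np.float64(-0.23234216298178278), 33.7675895690918, 15.298483848571777) white (array([ 0.59931061, -0.00658574]), np.float64(-0.1534334988310624), 160.4579315185547, 82.32352447509766)
w4 orange z.068 (array([ 0.63899805, -0.00570641]), np.float64(1.3230260721441214), 85.54219818115234, 25.882844924926758) rib z.086 (array([0.60182251, 0.00537955]), np.float64(-0.24798903333432598), 33.470916748046875, 18.276817321777344) white (array([ 0.59900146, -0.00541841]), np.float64(-0.21843020892137233), 160.25880432128906, 79.14669036865234)
```

Run:
```python
from h import *
p=camera_params('top');im=cv2.imread('pics/top0.png')
m=blobs(hsv(im,(100,10,70),(135,70,150),(325,215,400,300)),500)[0];print('mat',rect(m,p,.003))
y=blobs(hsv(im,(24,150,120),(36,255,255),(120,190,215,280)),500)[0];print('tray',rect(y,p,.03))
f=blobs(hsv(im,(100,130,120),(125,255,255),(210,235,265,270)),30);f=np.vstack(f);print('label top',rect(f,p,.052))
for n,b in(('w1',(200,0,512,200)),('w2',(230,140,310,195)),('w3',None),('w4',None)):
    q,im=load(n)
    if n=='w2':
        f=np.vstack(blobs(hsv(im,(100,130,120),(125,255,255),b),15));print('w2 label',rect(f,q,.052))
        r=blobs(hsv(im,(0,150,120),(6,255,255),b),5);print('red',[plane(q,c.mean((0,1)),.055)[0].round(4) for c in r])
        u1=f.reshape(-1,2)
        y=blobs(hsv(im,(24,150,100),(36,255,255),(320,90,450,215)),500)[0];print('tray w2',rect(y,q,.03))
    m=blobs(hsv(im,(95,5,80),(140,70,160),(0,0,512,200)),1500);print(n,[rect(c,q,.003) for c in m[:3]])
c=lambda c:cv2.minAreaRect(c.reshape(-1,1,2))[0]
q2=load('w2')[0];im=cv2.imread('pics/top0.png');ft=np.vstack(blobs(hsv(im,(100,130,120),(125,255,255),(210,235,265,270)),30))
print('fresh tri',tri([(p,c(ft)),(q2,c(u1))]).round(4))
go(.639,-.006,.13,-.247);go(.639,-.006,.077,-.247)
```

```text
mat (array([ 0.40907523, -0.20241124]), np.float64(-0.15561995408601703), 165.28317260742188, 125.85879516601562)
tray (array([0.46628784, 0.33190125]), np.float64(-0.2674639314377476), 160.75283813476562, 154.72842407226562)
label top (array([0.42598651, 0.12939268]), np.float64(1.4312208530121708), 61.308780670166016, 30.35529899597168)
w1 [(array([ 0.38691507, -0.20092288]), np.float64(1.4207357214844198), 122.2817611694336, 121.51885986328125), (array([ 0.11213467, -0.05083896]), np.float64(1.5693278597698268), 391.55279541015625, 93.40619659423828)]
w2 label (array([0.42782465, 0.12699434]), np.float64(1.4172210146357878), 62.363609313964844, 31.053098678588867)
red [array([0.4229, 0.178 , 0.055 ])]
tray w2 (array([0.46736682, 0.32764276]), np.float64(-0.26768803644347816), 160.6748809814453, 157.86537170410156)
w2 [(array([ 0.37029395, -0.19805188]), np.float64(1.4171590961404434), 122.0073471069336, 88.33815002441406), (array([0.16106502, 0.00854666]), np.float64(1.2961634320187643), 322.52960205078125, 91.2446060180664)]
w3 [(array([0.61160413, 0.04819113]), np.float64(-0.22279220047081338), 114.09859466552734, 52.56818389892578)]
w4 [(array([ 0.4362558 , -0.20817468]), np.float64(1.4185005303815164), 119.86233520507812, 111.60366821289062)]
fresh tri [0.4262 0.128  0.0604]
t 4.0 shift [ 2.51 -8.02 14.18] turn [ 0.001  0.001 -0.026] q6 -2.22 rows>= 3
t 4.0 shift [ 2.52 -8.03 19.48] turn [ 0.001  0.001 -0.026] q6 -2.22 rows>= 4
```

```bash
python3 -m creep '[[[5.5,1.2,-4,5,0,0,-0.013],[5.5,2.5,-8,10,0,0,-0.026],[5.5,2.5,-8,14,0,0,-0.026],[5.5,2.5,-8,17,0,0,-0.026],[5.5,2.5,-8,19.0,0,0,-0.026],[5.5,2.5,-8,19.5,0,0,-0.026],[5.5,2.5,-8,19.5,0,0,-0.026],[2,2.5,-8,19.5,0,0,-0.026],[2,2.5,-8,19.5,0,0,-0.026],[2,2.5,-8,19.5,0,0,-0.026],[2,2.5,-8,19.5,0,0,-0.026]]]' 15
```

```text
t: 5.35
eef_pos: [0.6397, -0.0055, 0.0761]
ee_rot: [3.141, 0.001, 2.895]
force: [0.1, -0.4, 3.6]
width: 0.0299
gripper_force: 15.0
```

```bash
python3 -m creep '[[[2,0,0,-1,0,0,0],[2,0,0,-3,0,0,0],[2,0,0,-6,0,0,0],[2,0,0,-10,0,0,0],[2,0,0,-10,0,0,0]]]' 15;  python3 - <<'E'
from h import *
go(.415,-.163,.12,-.154-np.pi/2);go(.415,-.163,.023,-.154-np.pi/2);print(get_state()['force'])
E
```

```text
t: 5.98
eef_pos: [0.6415, -0.0053, 0.1799]
ee_rot: [3.139, 0.006, 2.895]
force: [0.5, 0.2, -1.6]
width: 0.0303
gripper_force: 15.0
t 6.0 shift [ 18.15 -20.84   5.83] turn [0.007 0.003 1.478] q6 -2.11 rows>= 8
t 6.0 shift [ 18.21 -20.86  15.53] turn [0.007 0.003 1.478] q6 -2.11 rows>= 8
[ 0.47479153  0.1919954  -1.61946335]
```

```bash
python3 -m creep '[[[2,2,-2.3,0.5,0,0,-0.17],[2,4,-4.6,1,0,0,-0.34],[2,6,-6.9,2,0,0,-0.51],[2,8,-9.2,3,0,0,-0.68],[2,10,-11.5,4,0,0,-0.85],[2,12,-13.8,5,0,0,-1.02],[2,14,-16.1,5.8,0,0,-1.19],[2,16,-18.4,5.8,0,0,-1.36],[2,18.2,-20.8,5.8,0,0,-1.53],[2,18.2,-20.8,5.8,0,0,-1.66],[2,18.2,-20.8,5.8,0,0,-1.66],[2,18.2,-20.8,8,0,0,-1.66],[2,18.2,-20.8,11,0,0,-1.66],[2,18.2,-20.8,13.5,0,0,-1.66],[2,18.2,-20.8,14.8,0,0,-1.66],[2,18.2,-20.8,15.3,0,0,-1.66],[2,18.2,-20.8,15.3,0,0,-1.66]]]' 15;  python3 - <<'E'
from h import *
go(.415,-.163,.023,-.154-np.pi/2)
E
```

```text
t: 8.1
eef_pos: [0.4124, -0.1627, 0.0227]
ee_rot: [3.142, -0.0, -1.729]
force: [-1.0, 0.3, -0.0]
width: 0.03
gripper_force: 15.0
t 8.1 shift [-0.01 -0.26 -0.03] turn [ 0.    -0.    -0.004] q6 -0.23 rows>= 1
```

```bash
python3 -m creep '[[[2,0,0,0.1,0,0,0],[2,0,0,0.15,0,0,0],[3.6,0,0,0.1,0,0,0],[5,0,0,0,0,0,0],[5,0,0,-1,0,0,0],[5,0,0,-4,0,0,0],[5,0,0,-9,0,0,0],[5,0,0,-14,0,0,0],[5,0,0,-14,0,0,0]]]' 15;  python3 - <<'E'
from h import *
p,im=shot('top','t1');shot('scene','s1')
o=blobs(hsv(im,(8,140,120),(22,255,255),(330,215,400,300)),10);print([rect(c,p,.015) for c in o])
cv2.imwrite('pics/c1.png',cv2.resize(im[150:310,240:420],None,fx=3,fy=3))
go(.6005,.0035,.20,-.247);go(.6005,.0035,.067,-.247)
E
```

```text
t: 9.22
eef_pos: [0.4147, -0.1629, 0.1673]
ee_rot: [-3.133, 0.001, -1.728]
force: [0.1, 1.0, -1.6]
width: 0.0498
gripper_force: 0.0
[(array([ 0.42961374, -0.16688048]), np.float64(-0.12625966833232916), 47.67654800415039, 28.23621940612793)]
t 9.3 shift [-19.37 -15.99  -3.6 ] turn [-2.000e-03 -1.000e-03 -1.482e+00] q6 -0.23 rows>= 8
t 9.3 shift [-19.36 -15.96   9.7 ] turn [-2.000e-03 -1.000e-03 -1.482e+00] q6 -0.23 rows>= 8
```

View pics/c1.png

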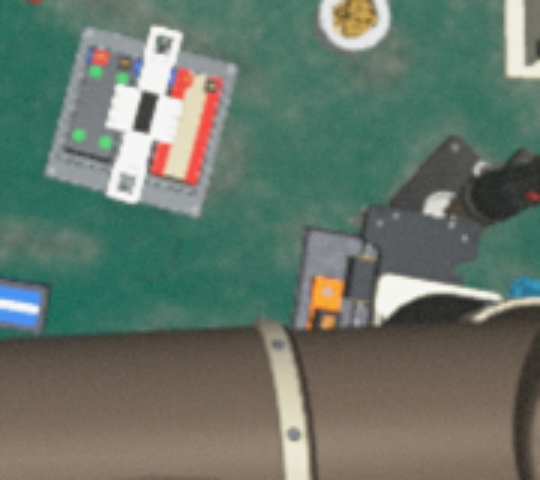

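```bash
python3 -m creep '[[[4,-2,-1.6,-2,0,0,-0.15],[4,-4,-3.3,-3.6,0,0,-0.32],[4,-6.4,-5.3,-3.6,0,0,-0.49],[4,-8.8,-7.3,-3.6,0,0,-0.66],[4,-11.2,-9.3,-3.6,0,0,-0.83],[4,-13.6,-11.3,-3.6,0,0,-1,0],[4,-16,-13.3,-2,0,0,-1.16]]]' 15; python3 -m creep '[[[4,0,0,0,0,0,0]]]'
python3 - <<'E'
from h import *
go(.6005,.0035,.13,-.247);go(.6005,.0035,.067,-.247)
E
```

```text
t: 9.45
eef_pos: [0.4113, -0.1627, 0.1619]
ee_rot: [3.14, -0.0, -1.729]
force: [-0.3, -0.5, -0.9]
width: 0.0447
gripper_force: 0.0
t 9.4 shift [-19.39 -16.07   3.16] turn [ 1.000e-03  1.000e-03 -1.482e+00] q6 -0.23 rows>= 8
t 9.4 shift [-19.4  -16.08   9.46] turn [ 1.000e-03  1.000e-03 -1.482e+00] q6 -0.23 rows>= 8schema error: expected 7 numbers
```

Typo (8 numbers), refused whole. I'll retype it.

```bash
python3 -m creep '[[[4,-2,-1.6,-2,0,0,-0.15],[4,-4,-3.3,-4,0,0,-0.32],[4,-6.4,-5.3,-4,0,0,-0.49],[4,-8.8,-7.3,-4,0,0,-0.66],[4,-11.2,-9.3,-4,0,0,-0.83],[4,-13.6,-11.3,-4,0,0,-1],[4,-16.5,-13.6,-2,0,0,-1.17],[4,-19.4,-16.1,1,0,0,-1.34],[4,-19.4,-16.1,3,0,0,-1.48],[4,-19.4,-16.1,3,0,0,-1.48]]]' 15
python3 - <<'E'
from h import *
go(.6005,.0035,.067,-.247)
E
```

```text
t: 10.7
eef_pos: [0.5998, 0.0033, 0.1292]
ee_rot: [3.138, 0.006, -0.25]
force: [-1.2, -0.6, 0.1]
width: 0.04
gripper_force: 0.0
t 10.7 shift [ 0.1  -0.06  6.22] turn [ 0.003  0.006 -0.003] q6 0.99 rows>= 1
```

```bash
python3 -m creep '[[[4,0,0,3,0,0,0],[4,0,0,5.2,0,0,0],[4,0,0,6.1,0,0,0],[4,0,0,6.1,0,0,0],[1,0,0,6.1,0,0,0],[1,0,0,6.1,0,0,0],[1,0,0,6.1,0,0,0],[1,0,0,6.1,0,0,0]]]' 20; python3 -c "
from h import *
s=get_state();print(s['eef_pos'],s['ee_rot'],s['width'],s['force'])"
```

```text
t: 11.7
eef_pos: [0.602, 0.0036, 0.0722]
ee_rot: [-3.141, -0.001, -0.249]
force: [-1.3, 0.3, 3.7]
width: 0.0158
gripper_force: 20.0
[0.60196397 0.00361508 0.07218657] [-3.14123026e+00 -8.28832042e-04 -2.48687110e-01] 0.015763174813627268 [-1.2609197   0.28647392  3.72435143]
```

```bash
python3 -m creep '[[[1,0,0,-1,0,0,0],[1,0,0,-2.5,0,0,0],[1,0,0,-5,0,0,0],[1,0,0,-8,0,0,0],[1,0,0,-11,0,0,0],[1,0,0,-11,0,0,0]]]' 20
python3 - <<'E'
from h import *
s=get_state();print(s['eef_pos'],s['width'],s['force'])
a=-.154;m=np.array([.409,-.202])+np.array([[np.cos(a),-np.sin(a)],[np.sin(a),np.cos(a)]])@[0,-.03]
print(m);go(*m,.13,a);go(*m,.0125,a)
p,im=shot('top','t2')
cv2.imwrite('pics/c2.png',cv2.resize(im[130:310,230:420],None,fx=3,fy=3))
E
```

```text
t: 12.45
eef_pos: [0.6033, 0.0038, 0.1854]
ee_rot: [-3.139, -0.005, -0.248]
force: [0.4, 0.3, -1.8]
width: 0.0158
gripper_force: 20.0
[0.60330849 0.00377426 0.18540391] 0.01580843673059031 [ 0.37095344  0.32331068 -1.76310608]
[ 0.40439824 -0.23164496]
t 12.4 shift [-13.52  27.72   5.4 ] turn [-0.002 -0.005 -0.094] q6 0.99 rows>= 6
t 12.4 shift [-13.58  27.76  17.15] turn [-0.002 -0.005 -0.094] q6 0.99 rows>= 6
```

View pics/c2.png

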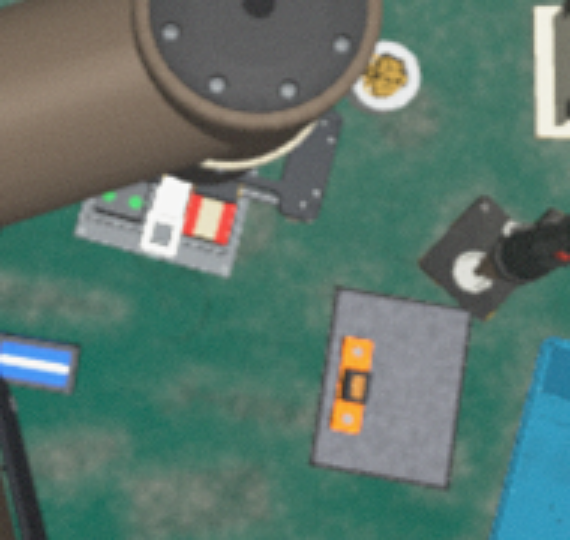

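Link is on the mat at about (355,385) in the crop and the clamp is in hand. Next I carry it to the mat's other side.

```bash
python3 -m creep '[[[1,-2.5,5,1,0,0,-0.02],[1,-5,10,2,0,0,-0.04],[1,-7.5,15,3,0,0,-0.06],[1,-10,20.5,4,0,0,-0.08],[1,-12,24.5,5,0,0,-0.09],[1,-13.5,27.7,6,0,0,-0.09],[1,-13.5,27.7,9,0,0,-0.09],[1,-13.5,27.7,12,0,0,-0.09],[1,-13.5,27.7,14,0,0,-0.09],[1,-13.5,27.7,15.5,0,0,-0.09],[1,-13.5,27.7,15.5,0,0,-0.09],[1,-13.5,27.7,15.5,0,0,-0.09]]]' 20
python3 - <<'E'
from h import *
go(.4044,-.2316,.014,-.154)
E
```

```text
t: 14.0
eef_pos: [0.4026, -0.2317, 0.0268]
ee_rot: [3.142, 0.0, -0.159]
force: [1.0, -0.5, -1.1]
width: 0.0158
gripper_force: 20.0
t 14.0 shift [ 0.17 -0.04  1.28] turn [ 0.     0.    -0.005] q6 1.51 rows>= 1
```

```bash
python3 -m creep '[[[1,0,0,0.6,0,0,0],[1,0,0,1.1,0,0,0],[1,0,0,1.1,0,0,0],[1,0,0,1.1,0,0,0]]]' 20; python3 -m creep '[[[1,0,0,0.1,0,0,0],[1,0,0,0.1,0,0,0]]]' 20
```

```text
t: 14.5
eef_pos: [0.4033, -0.2318, 0.016]
ee_rot: [3.142, -0.001, -0.158]
force: [-0.3, 1.5, 5.6]
width: 0.0159
gripper_force: 20.0
t: 14.75
eef_pos: [0.4033, -0.2318, 0.0159]
ee_rot: [3.141, -0.002, -0.158]
force: [-4.2, 4.2, 20.4]
width: 0.0159
gripper_force: 20.0
```

```bash
python3 -m creep '[[[1,0,0,-0.1,0,0,0],[2.5,0,0,-0.15,0,0,0],[4,0,0,-0.15,0,0,0],[4,0,0,-0.5,0,0,0],[4,0,0,-2,0,0,0],[4,0,0,-6,0,0,0],[4,0,0,-12,0,0,0],[4,0,0,-17,0,0,0],[4,0,0,-17,0,0,0]]]' 20
python3 - <<'E'
from h import *
# spent battery seat: carrier (0,-.04)
a=-.247;C=np.array([.6005,.0035]);R=np.array([[np.cos(a),-np.sin(a)],[np.sin(a),np.cos(a)]])
print(C+R@[0,-.04]); v=C+R@[-.06,0]
go(.50,.02,.27,a)
E
```

```text
t: 15.88
eef_pos: [0.405, -0.2323, 0.1889]
ee_rot: [3.141, -0.008, -0.158]
force: [0.1, -0.7, -0.5]
width: 0.0402
gripper_force: 0.0
[ 0.59072016 -0.03528601]
t 15.9 shift [  5.47 -26.41  -8.07] turn [ 0.    -0.008  0.089] q6 1.51 rows>= 5
```

```bash
python3 -m creep '[[[8,1,-5,-2,0,0,0.02],[8,2,-10,-4,0,0,0.04],[8,3,-15,-6,0,0,0.06],[8,4.2,-20.5,-8,0,0,0.09],[8,5.5,-26.4,-8,0,0,0.09],[8,5.5,-26.4,-8,0,0,0.09],[8,5.5,-26.4,-8,0,0,0.09]]]'; python3 -c "
from h import *
shot('wrist','w5');shot('top','t3')"
python3 -m creep '[[[8,0,-5,0,0,0,0],[8,0,-9,0,0,0,0],[8,0,-9,0,0,0,0],[8,0,-9,0,0,0,0]]]'
python3 - <<'E'
from h import *
shot('wrist','w6')
a,b,c=(cv2.imread(f'pics/{k}.png') for k in('w5','w6','t3'))
cv2.imwrite('pics/w56.png',cv2.resize(np.vstack([a[:215],b[:215]]),None,fx=1.2,fy=1.2))
E
```

```text
t: 16.75
eef_pos: [0.4981, 0.0203, 0.2636]
ee_rot: [3.141, 0.002, -0.248]
force: [-0.9, -0.4, -0.3]
width: 0.0797
gripper_force: 0.0
t: 17.35
eef_pos: [0.5205, 0.1065, 0.2644]
ee_rot: [3.141, 0.0, -0.25]
force: [-0.4, -0.9, -0.0]
width: 0.0797
gripper_force: 0.0
```

View pics/w56.png

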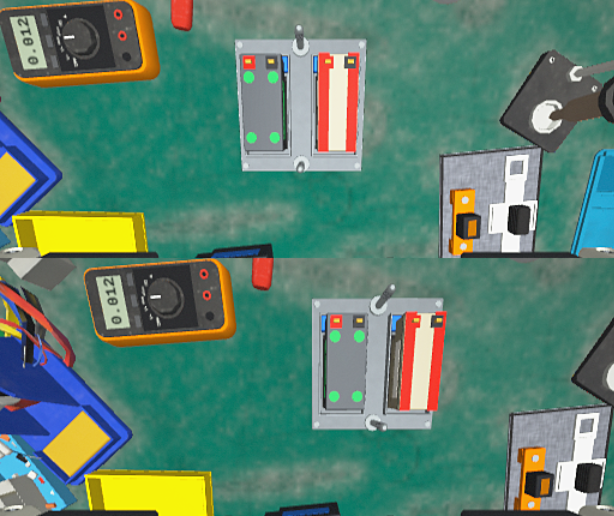

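Clamp and link lie flat on the mat, at about (430,183) and (388,188) in w5. The spent battery is at (280,85) in w5 and (347,87) in w6. I'll measure the batteries precisely.

Run:
```python
from h import *
V=[]
for n,b,gb in(('w5',(255,40,305,132),(195,45,245,130)),('w6',(320,40,375,132),(262,45,315,130))):
    p,im=load(n)
    c=blobs(hsv(im,(12,25,170),(32,120,255),b),100)[0]
    (x,y),wh,an=cv2.minAreaRect(c);r=np.vstack(blobs(hsv(im,(0,150,120),(8,255,255),b),20))
    g=[k.mean((0,1)) for k in blobs(hsv(im,(45,150,120),(80,255,255),gb),8)];g=sorted(g,key=lambda u:(round(u[1]/20),u[0]))
    print(n,(x,y),wh,'beige',rect(c,p,.058),'red',rect(r,p,.058));V.append((p,(x,y),g))
print('spent top',tri([(V[0][0],V[0][1]),(V[1][0],V[1][1])]).round(4))
G=np.array([tri([(V[0][0],i),(V[1][0],j)]) for i,j in zip(V[0][2],V[1][2])]);print(G.round(4))
G=G[:4];print(G.mean(0).round(4))
for n in('w5','w6'):
    p,im=load(n);a=-.247;C=np.array([.6005,.0035,0]);R=Ro.from_euler('z',a).as_matrix()
    print(n,'pred studs base/top',proj(p,[C+R@[s*.066,0,z] for s in(1,-1) for z in(.006,.077)]).round(1).tolist(),'corners',proj(p,[C+R@[sx*.075,sy*.076,.006] for sx in(1,-1) for sy in(1,-1)]).round(1).tolist())
    c=blobs(hsv(im,(95,3,120),(140,50,235),(180,25,400,150)),300);print([ (cv2.minAreaRect(k)) for k in c[:2]])
go(.5907,-.0353,.15,-.247)
```

```text
w5 (281.5, 67.0) (44.0, 13.0) beige (array([ 0.61238531, -0.0412674 ]), np.float64(-0.21868134501216652), 50.79242706298828, 15.816980361938477) red (array([ 0.59077545, -0.03570488]), np.float64(-0.24842206332757222), 97.30211639404297, 40.485374450683594)
w6 (351.291015625, 85.79917907714844) (14.847861289978027, 81.21055603027344) beige (array([ 0.59044849, -0.03558818]), np.float64(-0.2491628215847781), 95.34696960449219, 18.4561710357666) red (array([ 0.59083124, -0.03577562]), np.float64(-0.2466899433545846), 98.82231140136719, 41.17394256591797)
spent top [ 0.601  -0.0337  0.0798]
[[0.639  0.0474 0.0576]
 [0.6329 0.0232 0.0577]
 [0.5808 0.0622 0.0569]
 [0.5747 0.0378 0.0586]]
[0.6069 0.0427 0.0577]
w5 pred studs base/top [[249.8, 39.6], [248.1, 23.1], [250.5, 136.3], [249.2, 141.0]] corners [[194.4, 32.4], [305.0, 32.3], [200.6, 142.4], [300.6, 142.3]]
[((250.0, 86.99998474121094), (107.99998474121094, 107.99998474121094), -0.0), ((384.0, 138.5), (21.0, 30.0), 90.0)]
w6 pred studs base/top [[313.8, 40.5], [326.4, 24.1], [309.4, 136.8], [319.8, 141.5]] corners [[259.1, 33.4], [369.3, 33.1], [259.2, 143.0], [359.0, 142.7]]
[((314.0, 88.0), (108.0, 108.0), 90.0)]
t 17.4 shift [10.31 11.98 11.45] turn [ 0.     0.    -0.003] q6 0.75 rows>= 4
```

```bash
python3 -m creep '[[[5.8,3,4,3,0,0,0],[5.8,6.5,8,6,0,0,0],[5.8,10.3,12,9,0,0,0],[5.8,10.3,12,11.5,0,0,0],[5.8,10.3,12,11.5,0,0,0]]]'
python3 - <<'E'
from h import *
go(.5908,-.0356,.026,-.248)
E
```

```text
t: 18.02
eef_pos: [0.5893, -0.0362, 0.1477]
ee_rot: [3.14, 0.004, -0.252]
force: [0.7, 0.3, -0.5]
width: 0.0579
gripper_force: 0.0
t 18.0 shift [ 0.18 -0.12 12.17] turn [ 0.002  0.004 -0.004] q6 1.05 rows>= 2
```

```bash
python3 -m creep '[[[5.8,0.1,-0.1,4,0,0,0],[5.8,0.1,-0.1,7.5,0,0,0],[5.8,0.1,-0.1,10,0,0,0],[5.8,0.1,-0.1,11.8,0,0,0],[5.8,0.1,-0.1,12.1,0,0,0],[5.8,0.1,-0.1,12.1,0,0,0],[4,0.1,-0.1,12.1,0,0,0],[4,0.1,-0.1,12.1,0,0,0],[4,0.1,-0.1,12.1,0,0,0]]]' 35; python3 -m creep '[[[4,0,0,-0.5,0,0,0],[4,0,0,-2,0,0,0],[4,0,0,-4,0,0,0],[4,0,0,-8,0,0,0],[4,0,0,-12,0,0,0],[4,0,0,-12,0,0,0]]]' 35;python3 - <<'E'
from h import *
go(.466,.33,.13,-.267);go(.466,.33,.026,-.267)
shot('top','t4');shot('scene','s4')
E
```

```text
t: 19.15
eef_pos: [0.5927, -0.0336, 0.0295]
ee_rot: [-3.142, -0.001, -0.248]
force: [-1.8, -1.2, 6.9]
width: 0.0426
gripper_force: 35.0
t: 19.9
eef_pos: [0.5945, -0.0331, 0.1531]
ee_rot: [-3.139, -0.007, -0.248]
force: [-0.6, 0.0, -3.7]
width: 0.0425
gripper_force: 35.0
t 19.9 shift [-21.4  -32.03   2.26] turn [-0.003 -0.007  0.019] q6 1.05 rows>= 7
t 19.9 shift [-21.47 -32.    12.66] turn [-0.003 -0.007  0.019] q6 1.05 rows>= 7
```

```bash
python3 -m creep '[[[4,-3,-4.5,0,0,0,0],[4,-6,-9,0,0,0,0],[4,-9,-13.5,0,0,0,0],[4,-12,-18,0,0,0,0],[4,-15,-22.5,0,0,0,0.02],[4,-18,-27,1,0,0,0.02],[4,-21.4,-32,2,0,0,0.02],[4,-21.4,-32,4.5,0,0,0.02],[4,-21.4,-32,7,0,0,0.02],[4,-21.4,-32,9.5,0,0,0.02],[4,-21.4,-32,11,0,0,0.02],[4,-21.4,-32,11.5,0,0,0.02],[4,-21.4,-32,11.5,0,0,0.02]]]' 35;python3 - <<'E'
from h import *
go(.466,.33,.0285,-.267)
E
```

```text
t: 21.62
eef_pos: [0.4638, 0.3294, 0.0336]
ee_rot: [3.141, 0.0, -0.269]
force: [-0.2, 0.6, -2.2]
width: 0.0428
gripper_force: 35.0
t 21.6 shift [ 0.2  -0.12  0.51] turn [ 0.     0.    -0.002] q6 0.34 rows>= 1
```

```bash
python3 -m creep '[[[4,0,0,0.3,0,0,0],[4,0,0,0.5,0,0,0],[4,0,0,0.6,0,0,0],[4,0,0,0.6,0,0,0]]]' 35;python3 -m creep '[[[5,0,0,0,0,0,0],[5.8,0,0,0,0,0,0],[5.8,0,0,-1,0,0,0],[5.8,0,0,-4,0,0,0],[5.8,0,0,-9,0,0,0],[5.8,0,0,-14,0,0,0],[5.8,0,0,-19,0,0,0],[5.8,0,0,-19,0,0,0]]]';python3 - <<'E'
from h import *
go(.426,.128,.2,1.42)
shot('top','t5');shot('wrist','w7')
a,b=(cv2.imread(f'pics/{k}.png') for k in('w7','t5'))
cv2.imwrite('pics/w7t5.png',np.vstack([cv2.resize(a,(400,300)),cv2.resize(b,(400,300))]))
E
```

```text
t: 22.12
eef_pos: [0.4637, 0.3294, 0.0277]
ee_rot: [-3.141, -0.0, -0.269]
force: [-0.3, -0.6, -3.0]
width: 0.0426
gripper_force: 35.0
t: 23.12
eef_pos: [0.4654, 0.3311, 0.2233]
ee_rot: [-3.133, -0.004, -0.268]
force: [-0.7, 0.3, -0.3]
width: 0.0577
gripper_force: 0.0
t 23.1 shift [ 1.57 20.65  2.16] turn [-0.01   0.003  1.453] q6 0.34 rows>= 8
```

View pics/w7t5.png

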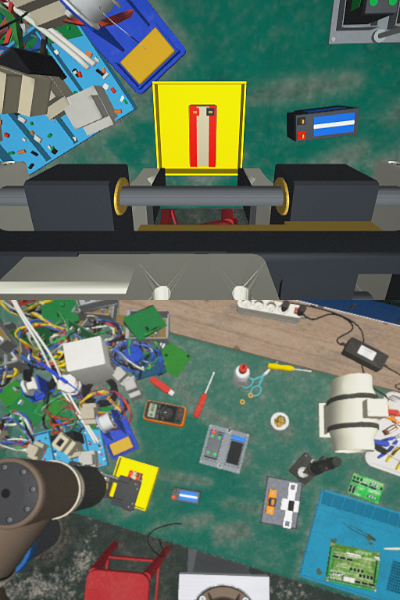

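Spent battery stands in the tray: in w7 it is at about (203,135) in the shown half-view. The fresh one is at (322,123), dark outline with its terminals left. I'll refine its pose.

Run:
```python
from h import *
ob={}
for n,b in(('w2',(235,140,315,200)),('w7',(360,125,465,190))):
    p,im=load(n)
    lab=np.vstack(blobs(hsv(im,(100,130,120),(125,255,255),b),15))
    red=blobs(hsv(im,(0,140,110),(8,255,255),b),4)[:2]
    br=lambda c:np.array(cv2.minAreaRect(c)[0])
    ob[n]=(p,br(lab),[br(r) for r in red]);print(n,ob[n][1:],rect(lab,p,.052))
    cv2.imwrite(f'pics/f_{n}.png',cv2.resize(im[b[1]:b[3],b[0]:b[2]],None,fx=4,fy=4,interpolation=cv2.INTER_CUBIC))
p,q=ob['w2'],ob['w7']
print('label',tri([(p[0],p[1]),(q[0],q[1])]),'red',tri([(p[0],p[2][0]),(q[0],q[2][0])]))
A=cv2.imread('pics/f_w2.png');B=cv2.imread('pics/f_w7.png');A=cv2.resize(A,(B.shape[1],int(A.shape[0]*B.shape[1]/A.shape[1])));cv2.imwrite('pics/f.png',np.vstack([A,B]))
```

```text
w2 (array([267.66891479, 169.18600464]), [array([296. , 158.5])]) (array([0.42782465, 0.12699434]), np.float64(1.4172210146357878), 62.363609313964844, 31.053098678588867)
w7 (array([427.01702881, 158.64503479]), [array([385.5, 173. ])]) (array([0.42752893, 0.12737125]), np.float64(1.4290511756720834), 61.86457824707031, 30.90134620666504)
label [0.42776724 0.12711003 0.05197328] red [0.42314274 0.1780379  0.05165474]
```

View pics/f.png

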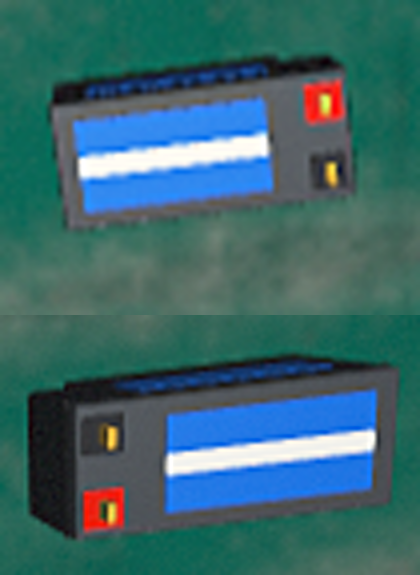

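The crops show the fresh battery's top face with its corners clear, and the red and black tabs on the +y end. From the corners I get its centre.

Run:
```python
from h import *
for n,c in(('w2',np.array([[53,103],[343,70],[355,195],[67,228]])/5.25+[235,140]),('w7',(np.array([[78,405],[395,367],[388,500],[80,535]])-[0,315])/4+[360,125])):
    W=plane(load(n)[0],c,.052);print(n,W.mean(0).round(4)); print(np.linalg.norm(np.diff(W,axis=0),axis=1).round(4))
f=np.array([.4284,.1366]);
go(*f,.12,1.423);go(*f,.022,1.423)
```

```text
w2 [0.4295 0.1377 0.052 ]
[0.0939 0.0416 0.0954]
w7 [0.4295 0.1369 0.052 ]
[0.0931 0.0405 0.0934]
t 23.2 shift [ 1.72 19.55  9.83] turn [-2.00e-03  1.00e-03  1.45e+00] q6 0.34 rows>= 8
t 23.2 shift [ 1.72 19.57 19.63] turn [-2.00e-03  1.00e-03  1.45e+00] q6 0.34 rows>= 8
```

```bash
python3 -m creep '[[[6,0.2,2.2,0,0,0,0.17],[6,0.4,4.4,0,0,0,0.34],[6,0.6,6.6,0,0,0,0.51],[6,0.8,8.8,1,0,0,0.68],[6,1,11,3,0,0,0.85],[6,1.3,14,5,0,0,1.02],[6,1.5,17,7,0,0,1.19],[6,1.7,19.5,9,0,0,1.36],[6,1.7,19.5,9.5,0,0,1.45],[6,1.7,19.5,9.5,0,0,1.45]]]'
python3 - <<'E'
from h import *
go(.429,.137,.0205,1.423)
E
```

```text
t: 24.48
eef_pos: [0.4275, 0.136, 0.1215]
ee_rot: [3.14, -0.002, -1.719]
force: [0.9, -0.2, 0.6]
width: 0.0599
gripper_force: 0.0
t 24.5 shift [-0.14 -0.15 10.1 ] turn [ 0.002 -0.002  0.   ] q6 -0.90 rows>= 2
```

```bash
python3 -m creep '[[[6,-0.1,-0.1,3,0,0,0],[6,-0.1,-0.1,6,0,0,0],[6,-0.1,-0.1,8.5,0,0,0],[6,-0.1,-0.1,9.8,0,0,0],[6,-0.1,-0.1,9.9,0,0,0],[4,-0.1,-0.1,9.9,0,0,0],[4,-0.1,-0.1,9.9,0,0,0],[4,-0.1,-0.1,9.9,0,0,0],[4,-0.1,-0.1,9.9,0,0,0]]]' 35; python3 -m creep '[[[4,0,0,-0.5,0,0,0],[4,0,0,-2,0,0,0],[4,0,0,-5,0,0,0],[4,0,0,-9,0,0,0],[4,0,0,-14,0,0,0],[4,0,0,-14,0,0,0],[4,0,0,-14,0,0,0]]]' 35;python3 - <<'E'
from h import *
go(.5908,-.0356,.15,-.247);go(.5908,-.0356,.03,-.247)
shot('top','t6')
E
```

```text
t: 25.6
eef_pos: [0.4297, 0.1381, 0.0243]
ee_rot: [-3.141, 0.001, -1.719]
force: [-2.4, 0.7, 6.7]
width: 0.0431
gripper_force: 35.0
t: 26.48
eef_pos: [0.4288, 0.1374, 0.1632]
ee_rot: [3.141, 0.0, -1.719]
force: [-0.1, 0.7, -3.2]
width: 0.0431
gripper_force: 35.0
t 26.5 shift [ 14.71 -18.58   1.3 ] turn [ 0.000e+00  1.000e-03 -1.472e+00] q6 -0.90 rows>= 8
t 26.5 shift [ 14.71 -18.59  13.3 ] turn [ 0.000e+00  1.000e-03 -1.472e+00] q6 -0.90 rows>= 8
```

```bash
python3 -m creep '[[[4,1.4,-1.8,0,0,0,0.17],[4,2.8,-3.6,0,0,0,0.34],[4,4.2,-5.4,0,0,0,0.51],[4,5.6,-7.2,0,0,0,0.68],[4,7,-9,0,0,0,0.85],[4,8.8,-11.2,0,0,0,1.02],[4,10.6,-13.4,0,0,0,1.19],[4,12.6,-16,0,0,0,1.36],[4,14.7,-18.6,0,0,0,1.53],[4,14.7,-18.6,1,0,0,1.67],[4,14.7,-18.6,4,0,0,1.67],[4,14.7,-18.6,4,0,0,1.67],[4,14.7,-18.6,4,0,0,1.67],[4,14.7,-18.6,4,0,0,1.67]]]' 35;python3 - <<'E'
from h import *
go(.5908,-.0356,.03,-.248)
s=get_state();print(s['eef_pos'],s['ee_rot'])
shot('scene','s7');p,im=shot('top','t7');q,w=shot('wrist','w8')
cv2.imwrite('pics/s7c.png',np.vstack([cv2.resize(cv2.imread('pics/s7.png')[140:240,200:340],(560,400)),cv2.resize(w[:200],(512,200))[:, :512] if 0 else cv2.copyMakeBorder(w[:200],0,0,0,48,0)]))
E
```

```text
t: 28.28
eef_pos: [0.5923, -0.0349, 0.1245]
ee_rot: [3.141, 0.001, 2.895]
force: [0.7, 0.4, -2.5]
width: 0.0426
gripper_force: 35.0
t 28.3 shift [ 0.14 -0.11  9.45] turn [0.    0.001 0.001] q6 -2.09 rows>= 2
[ 0.59227732 -0.03491306  0.12447278] [3.14122510e+00 1.19476179e-03 2.89491711e+00]
```

View pics/s7c.png

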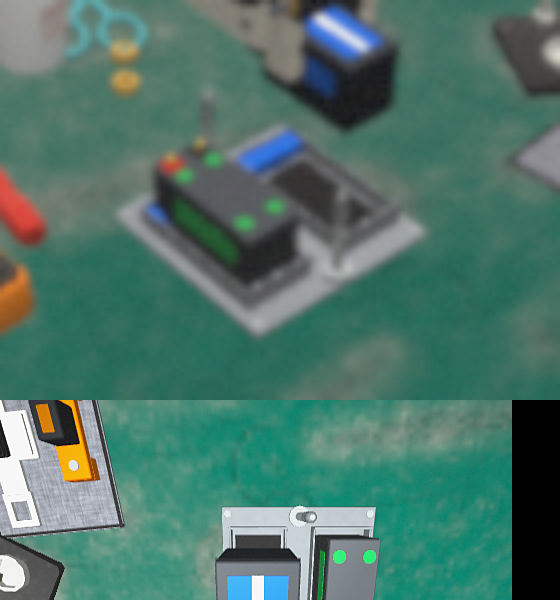

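The scene view shows the fresh battery hanging over its bay with its terminals to the key end. The wrist view shows its rear top edge near (258,160). I'll check where its centre is.

Run:
```python
from h import *
p,im=load('w8');a=-.248;C=np.array([.6005,.0035]);R=np.array([[np.cos(a),-np.sin(a)],[np.sin(a),np.cos(a)]])
l=np.vstack(blobs(hsv(im,(100,130,120),(125,255,255),(200,150,320,205)),15)).reshape(-1,2);print(l.min(0),l.max(0))
W=np.array([0.5923,-.0349])
for z in(.150,.153,.156):
    e=plane(p,[[l[:,0].min(),l[:,1].min()],[l[:,0].max(),l[:,1].min()],[258,160],[216,160],[300,160]],z)[:,:2];print(z,((e-C)@R).round(4).tolist())
g=blobs(hsv(im,(45,150,120),(80,255,255),(320,140,400,200)),10);print([((plane(p,c.mean((0,1)),.058)[0,:2]-C)@R).round(4).tolist() for c in g])
```

```text
[227 176] [288 204]
0.15 [[-0.0382, -0.056], [-0.0383, -0.0255], [-0.0463, -0.0405], [-0.0463, -0.0612], [-0.0463, -0.0199]]
0.153 [[-0.0389, -0.0556], [-0.039, -0.0259], [-0.0468, -0.0405], [-0.0468, -0.0607], [-0.0468, -0.0203]]
0.156 [[-0.0396, -0.0553], [-0.0396, -0.0262], [-0.0473, -0.0405], [-0.0473, -0.0602], [-0.0473, -0.0208]]
[[-0.0183, 0.0134], [-0.0338, 0.052], [-0.0339, 0.0272]]
```

```bash
python3 -m creep '[[[4,0.1,0,2,0,0,0],[4,0.1,0,4,0,0,0],[4,0.1,0,6,0,0,0],[4,0.1,0,7.2,0,0,0],[4,0.1,0,8,0,0,0],[4,0.1,0,8.6,0,0,0],[4,0.1,0,8.6,0,0,0]]]' 35;python3 -m creep '[[[4,0,0,0.3,0,0,0],[4,0,0,0.6,0,0,0],[4,0,0,0.8,0,0,0],[4,0,0,0.8,0,0,0]]]' 35
```

```text
t: 29.3
eef_pos: [0.5907, -0.0349, 0.0375]
ee_rot: [-3.141, -0.0, 2.894]
force: [-0.2, 0.3, -2.6]
width: 0.043
gripper_force: 35.0
t: 29.8
eef_pos: [0.5908, -0.0348, 0.0304]
ee_rot: [-3.142, 0.0, 2.895]
force: [-3.0, 0.6, 4.4]
width: 0.0425
gripper_force: 35.0
```

```bash
python3 -m creep '[[[5,0,0,0,0,0,0],[5.8,0,0,0,0,0,0],[5.8,0,0,-1,0,0,0],[5.8,0,0,-4,0,0,0],[5.8,0,0,-8,0,0,0],[5.8,0,0,-13,0,0,0],[5.8,-5,0,-18,0,0,0],[5.8,-8,0,-22,0,0,0],[5.8,-8,0,-22,0,0,0],[5.8,-8,0,-22,0,0,0]]]';python3 - <<'E'
from h import *
p,im=shot('wrist','w9');cv2.imwrite('pics/w9c.png',cv2.resize(im[:215],None,fx=1.5,fy=1.5))
E
```

```text
t: 31.05
eef_pos: [0.6677, -0.0544, 0.2492]
ee_rot: [3.141, -0.001, 2.894]
force: [-0.9, 0.7, -1.5]
width: 0.058
gripper_force: 0.0
```

View pics/w9c.png

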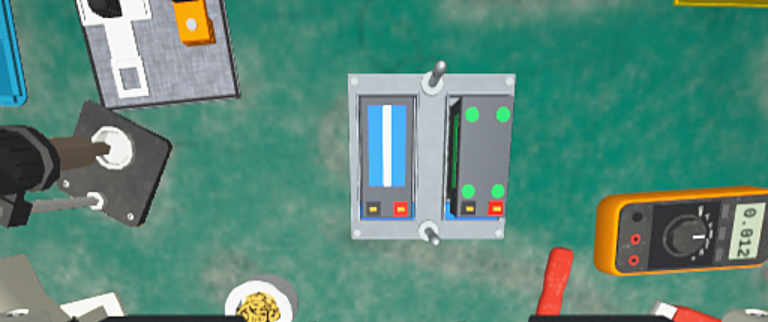

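Fresh battery looks seated flush, at about (257,107) in the original pixels, with its terminals at the same end as the good one. I'll check the numbers, then locate the clamp on the mat.

Run:
```python
from h import *
p,im=load('w9');a=-.248;C=np.array([.6005,.0035]);R=np.array([[np.cos(a),-np.sin(a)],[np.sin(a),np.cos(a)]])
l=np.vstack(blobs(hsv(im,(100,130,120),(125,255,255),(238,65,276,130)),15));c,y,w,h=rect(l,p,.058);print('fresh label local',((c-C)@R).round(4),y-a,w,h)
g=blobs(hsv(im,(45,150,120),(80,255,255),(295,60,345,140)),10);G=np.array([plane(p,c.mean((0,1)),.058)[0,:2] for c in g if cv2.contourArea(c)>30]);print('dots',((G-C)@R).round(4).tolist())
pt=camera_params('top')
for n,b,q in(('w5',(410,160,450,200),None),('w6',None,None)):
    p,im=load(n)
    wb=(405,120,460,215) if n=='w5' else (465,125,512,215)
    d=blobs(hsv(im,(0,0,0),(180,255,45),wb),40)[:3];print(n,[cv2.minAreaRect(x) for x in d],[rect(x,p,.025)[:2] for x in d])
for n in('t5','t7','t6'):
    im=cv2.imread(f'pics/{n}.png');b=(335,215,400,300)
    d=blobs(hsv(im,(0,0,0),(180,255,60),b),8);print(n,[rect(x,pt,.031) for x in d if cv2.contourArea(x)<150])
    w=blobs(hsv(im,(0,0,200),(180,45,255),b),15);w=np.vstack(w);print('  white',rect(w,pt,.007))
    o=blobs(hsv(im,(8,140,120),(22,255,255),b),10);print('  orange',rect(np.vstack(o),pt,.018))
```

```text
fresh label local [-0.0095 -0.041 ] 5.8637249186643814e-05 61.64971923828125 30.26848030090332
dots [[-0.0338, 0.027], [-0.0337, 0.052], [-0.0055, 0.0148], [0.0262, 0.0269], [0.0262, 0.0521]]
w5 [((431.8029479980469, 182.561767578125), (17.180015563964844, 23.545827865600586), 4.39870548248291), ((432.0, 212.0), (54.0, 4.0), 0.0)] [(array([ 0.40418317, -0.22901224]), np.float64(-0.16267480097169162)), (array([ 0.35616599, -0.22570712]), np.float64(1.3221907716682177))]
w6 [((489.26922607421875, 182.65383911132812), (20.39607810974121, 24.318401336669922), 11.309932708740234)] [(array([ 0.40690625, -0.22332611]), np.float64(-0.5694755203794672))]
t5 [(array([ 0.40015662, -0.22738817]), np.float64(-0.010016015701733494), 27.163883209228516, 10.742339134216309)]
  white (array([ 0.42748587, -0.23554111]), np.float64(-0.17972169510928904), 216.52378845214844, 62.602577209472656)
  orange (array([ 0.411784  , -0.16215643]), np.float64(-0.1543500257202126), 84.7607650756836, 26.785457611083984)
t7 [(array([ 0.40011636, -0.22559737]), np.float64(0.024452073622887704), 26.786157608032227, 8.04592227935791)]
  white (array([ 0.4275589 , -0.23555435]), np.float64(-0.17972169510928904), 217.5240936279297, 62.602577209472656)
  orange (array([ 0.411784  , -0.16215643]), np.float64(-0.1543500257202126), 84.7607650756836, 26.785457611083984)
t6 [(array([ 0.40015784, -0.22738954]), np.float64(-0.010015349911460802), 26.98145294189453, 10.739611625671387)]
  white (array([ 0.42748587, -0.23554111]), np.float64(-0.17972169510928904), 216.52378845214844, 62.602577209472656)
  orange (array([ 0.411784  , -0.16215643]), np.float64(-0.1543500257202126), 84.7607650756836, 26.785457611083984)
```

Run:
```python
from h import *
go(.46,-.06,.22,-.2);go(.4033,-.2318,.13,-.158);go(.4033,-.2318,.016,-.158)
```

```text
t 31.1 shift [19.95 -5.62  2.9 ] turn [-0.    -0.002 -0.047] q6 -2.03 rows>= 4
t 31.1 shift [ 21.22 -23.66  11.91] turn [-0.    -0.002 -0.089] q6 -2.03 rows>= 6
t 31.1 shift [ 21.2  -23.66  23.31] turn [-0.    -0.002 -0.089] q6 -2.03 rows>= 7
```

```bash
python3 -m creep '[[[4,5,-1.4,0,0,0,0],[4,10,-2.8,1,0,0,-0.02],[4,15,-4.2,2,0,0,-0.04],[4,19.5,-6,3,0,0,-0.05],[4,20.3,-11,5,0,0,-0.07],[4,20.8,-16,8,0,0,-0.09],[4,21.2,-20.5,10.5,0,0,-0.09],[4,21.2,-23.6,12,0,0,-0.09],[4,21.2,-23.6,15,0,0,-0.09],[4,21.2,-23.6,17,0,0,-0.09],[4,21.2,-23.6,17,0,0,-0.09],[4,21.2,-23.6,17,0,0,-0.09]]]'
python3 - <<'E'
from h import *
go(.4033,-.2318,.016,-.158)
E
```

```text
t: 32.6
eef_pos: [0.4049, -0.2312, 0.08]
ee_rot: [-3.141, 0.0, 2.985]
force: [0.1, 0.6, 0.1]
width: 0.0398
gripper_force: 0.0
t 32.6 shift [ 0.15 -0.08  6.4 ] turn [-0.     0.     0.002] q6 -1.63 rows>= 2
```

```bash
python3 -m creep '[[[4,0.1,-0.1,3,0,0,0],[4,0.1,-0.1,5.5,0,0,0],[4,0.1,-0.1,6.5,0,0,0],[4,0.1,-0.1,6.5,0,0,0],[1,0.1,-0.1,6.5,0,0,0],[1,0.1,-0.1,6.5,0,0,0],[1,0.1,-0.1,6.5,0,0,0],[1,0.1,-0.1,6.5,0,0,0]]]' 20; python3 -m creep '[[[1,0,0,-1,0,0,0],[1,0,0,-3,0,0,0],[1,0,0,-6,0,0,0],[1,0,0,-11,0,0,0],[1,0,0,-16,0,0,0],[1,0,0,-16,0,0,0],[1,0,0,-16,0,0,0]]]' 20
python3 - <<'E'
from h import *
go(.602,.0036,.17,-.248)
E
```

```text
t: 33.6
eef_pos: [0.4042, -0.2322, 0.0151]
ee_rot: [-3.142, 0.001, 2.985]
force: [-1.7, 1.5, 6.8]
width: 0.016
gripper_force: 20.0
t: 34.48
eef_pos: [0.4033, -0.2319, 0.1744]
ee_rot: [3.141, -0.0, 2.984]
force: [0.1, -0.4, -1.6]
width: 0.0159
gripper_force: 20.0
t 34.5 shift [-15.93  26.38   0.45] turn [ 0.001 -0.     0.09 ] q6 -1.63 rows>= 5
```

```bash
python3 -m creep '[[[1,-2.5,4.5,0,0,0,0.02],[1,-5.5,9.5,0,0,0,0.03],[1,-8.5,14.5,0,0,0,0.05],[1,-11.5,19.5,0,0,0,0.07],[1,-14,23.5,0,0,0,0.09],[1,-15.9,26.4,0,0,0,0.09],[1,-15.9,26.4,0.5,0,0,0.09],[1,-15.9,26.4,4,0,0,0.09],[1,-15.9,26.4,7,0,0,0.09],[1,-15.9,26.4,7,0,0,0.09],[1,-15.9,26.4,7,0,0,0.09]]]' 20
python3 - <<'E'
from h import *
p,im=shot('wrist','w10');cv2.imwrite('pics/w10c.png',cv2.resize(im[100:225,190:330],None,fx=4,fy=4,interpolation=cv2.INTER_CUBIC))
go(.602,.0036,.07,-.248)
E
```

```text
t: 35.85
eef_pos: [0.6023, 0.0032, 0.105]
ee_rot: [-3.141, -0.0, 2.894]
force: [-0.8, 0.1, -0.3]
width: 0.0162
gripper_force: 20.0
t 35.9 shift [ 0.08 -0.    3.56] turn [0.    0.001 0.001] q6 -2.15 rows>= 1
```

View pics/w10c.png

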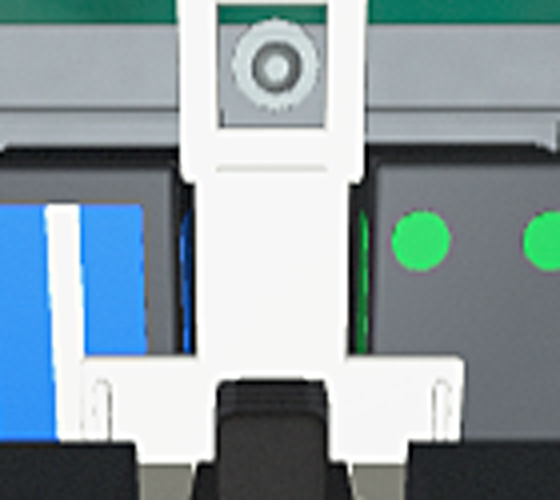

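The stud at (277,67) in the crop sits in the middle of the eye, which spans (218–325, 5–128). I'll lower the clamp.

```bash
python3 -m creep '[[[1,0,0,1,0,0,0],[1,0,0,2,0,0,0],[1,0,0,2.8,0,0,0],[1,0,0,3.3,0,0,0],[1,0,0,3.5,0,0,0],[1,0,0,3.5,0,0,0],[1,0,0,3.5,0,0,0]]]' 20
```

```text
t: 36.78
eef_pos: [0.6021, 0.0036, 0.0701]
ee_rot: [-3.141, -0.0, 2.895]
force: [-3.9, -0.1, 5.7]
width: 0.0155
gripper_force: 20.0
```

Home height reached with light contact. Release, back off and look.

```bash
python3 -m creep '[[[1,0,0,-0.05,0,0,0],[2.5,0,0,-0.1,0,0,0],[4,0,0,-0.1,0,0,0],[4,0,0,-1,0,0,0],[4,0,0,-4,0,0,0],[4,0,0,-9,0,0,0],[4,-4,0,-14,0,0,0],[4,-7,0,-18,0,0,0],[4,-7,0,-18,0,0,0],[4,-7,0,-18,0,0,0]]]';python3 - <<'E'
from h import *
p,im=shot('wrist','w11');cv2.imwrite('pics/w11c.png',cv2.resize(im[30:200,180:360],None,fx=3,fy=3))
go(.4124,-.1625,.12,-.154-np.pi/2);go(.4124,-.1625,.0215,-.154-np.pi/2)
E
```

```text
t: 38.02
eef_pos: [0.6696, -0.0135, 0.2492]
ee_rot: [3.141, -0.001, 2.894]
force: [-1.1, 0.1, -0.2]
width: 0.0399
gripper_force: 0.0
t 38.1 shift [ 21.23 -20.73  12.91] turn [-1.000e-03 -1.000e-03  1.477e+00] q6 -2.09 rows>= 8
t 38.1 shift [ 21.21 -20.73  22.76] turn [-1.000e-03 -1.000e-03  1.477e+00] q6 -2.09 rows>= 8
```

View pics/w11c.png

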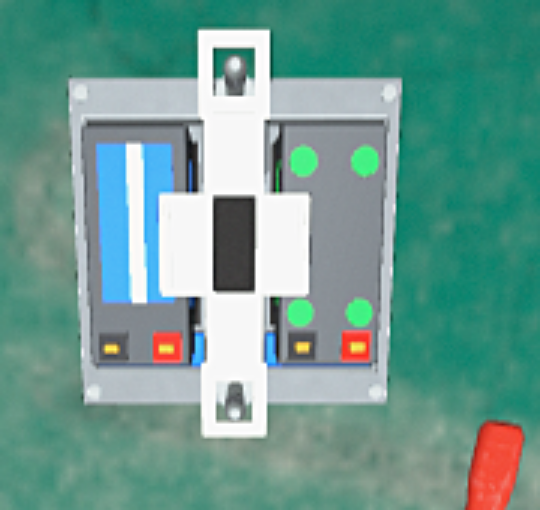

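Clamp is home: both studs show in the eyes at (235,72) and (235,402) in the crop. Now the link.

```bash
python3 -m creep '[[[5.5,3,-2,0,0,0,-0.17],[5.5,6,-4,0,0,0,-0.34],[5.5,9,-7,0,0,0,-0.51],[5.5,12,-10,1,0,0,-0.68],[5.5,15,-13,2,0,0,-0.85],[5.5,18,-16,4,0,0,-1.02],[5.5,20,-18.5,6,0,0,-1.19],[5.5,21.2,-20.7,8,0,0,-1.36],[5.5,21.2,-20.7,11,0,0,-1.53],[5.5,21.2,-20.7,14,0,0,-1.665],[5.5,21.2,-20.7,16,0,0,-1.665],[5.5,21.2,-20.7,16,0,0,-1.665],[5.5,21.2,-20.7,16,0,0,-1.665]]]'
python3 - <<'E'
from h import *
go(.4124,-.1625,.0215,-.154-np.pi/2)
E
```

```text
t: 39.7
eef_pos: [0.4139, -0.1623, 0.0901]
ee_rot: [-3.141, -0.0, -1.723]
force: [0.3, 0.6, 0.7]
width: 0.0549
gripper_force: 0.0
t 39.7 shift [0.05 0.15 6.86] turn [-0.    -0.     0.001] q6 -0.23 rows>= 2
```

```bash
python3 -m creep '[[[5.5,0,0.1,3,0,0,0],[5.5,0,0.1,5.5,0,0,0],[5.5,0,0.1,6.7,0,0,0],[5.5,0,0.1,6.7,0,0,0],[2,0,0.1,6.7,0,0,0],[2,0,0.1,6.7,0,0,0],[2,0,0.1,6.7,0,0,0],[2,0,0.1,6.7,0,0,0]]]' 15; python3 -m creep '[[[2,0,0,-1,0,0,0],[2,0,0,-3,0,0,0],[2,0,0,-6,0,0,0],[2,0,0,-11,0,0,0],[2,0,0,-16,0,0,0],[2,0,0,-16,0,0,0],[2,0,0,-16,0,0,0]]]' 15
python3 - <<'E'
from h import *
go(.6397,-.0058,.17,-.248)
E
```

```text
t: 40.7
eef_pos: [0.4132, -0.1622, 0.023]
ee_rot: [-3.141, 0.0, -1.724]
force: [-1.7, 1.3, 6.1]
width: 0.0299
gripper_force: 15.0
t: 41.58
eef_pos: [0.4124, -0.1621, 0.1826]
ee_rot: [-3.141, 0.001, -1.724]
force: [-0.5, 0.6, -1.2]
width: 0.0298
gripper_force: 15.0
t 41.6 shift [-18.91 -20.07   1.28] turn [-1.000e-03  0.000e+00 -1.476e+00] q6 -0.23 rows>= 8
```

```bash
python3 -m creep '[[[2,-1.5,-1.5,0,0,0,0.17],[2,-3.3,-3.5,0,0,0,0.34],[2,-5.3,-5.7,0,0,0,0.51],[2,-7.3,-7.9,0,0,0,0.68],[2,-9.5,-10.1,0,0,0,0.85],[2,-12,-12.7,0,0,0,1.02],[2,-14.5,-15.4,0,0,0,1.19],[2,-17,-18,0,0,0,1.36],[2,-18.9,-20.1,0,0,0,1.53],[2,-18.9,-20.1,1,0,0,1.664],[2,-18.9,-20.1,4,0,0,1.664],[2,-18.9,-20.1,6.5,0,0,1.664],[2,-18.9,-20.1,6.5,0,0,1.664],[2,-18.9,-20.1,6.5,0,0,1.664]]]' 15
python3 - <<'E'
from h import *
p,im=shot('wrist','w12');cv2.imwrite('pics/w12c.png',cv2.resize(im[60:330,120:400],None,fx=2,fy=2,interpolation=cv2.INTER_CUBIC))
go(.6397,-.0058,.078,-.248)
E
```

```text
t: 43.32
eef_pos: [0.6405, -0.0061, 0.1176]
ee_rot: [-3.141, -0.0, 2.896]
force: [-0.4, 0.1, 0.3]
width: 0.0302
gripper_force: 15.0
t 43.4 shift [ 0.12 -0.01  4.02] turn [0.    0.001 0.002] q6 -2.11 rows>= 1
```

View pics/w12c.png

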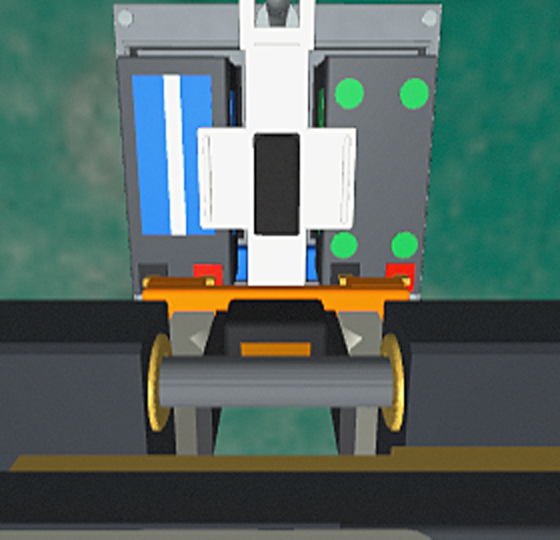

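The link is held level above the tabs, centred about the clamp spine (orange from 143 to 412, centre 277; clamp centre 277). Lowering.

```bash
python3 -m creep '[[[2,0.05,0,1,0,0,0],[2,0.05,0,2,0,0,0],[2,0.05,0,2.8,0,0,0],[2,0.05,0,3.4,0,0,0],[2,0.05,0,3.8,0,0,0],[2,0.05,0,4,0,0,0],[2,0.05,0,4,0,0,0]]]' 15
```

```text
t: 44.25
eef_pos: [0.6401, -0.0059, 0.0781]
ee_rot: [-3.142, 0.001, 2.896]
force: [0.2, -1.0, 1.5]
width: 0.0299
gripper_force: 15.0
```

```bash
python3 -m creep '[[[2,0,0,0.08,0,0,0],[2,0,0,0.1,0,0,0],[4,0,0,0.05,0,0,0],[5.5,0,0,0,0,0,0],[5.5,0,0,-1,0,0,0],[5.5,0,0,-4,0,0,0],[5.5,0,0,-9,0,0,0],[5.5,-3,0,-14,0,0,0],[5.5,-4.5,0,-19,0,0,0],[5.5,-4.5,0,-19,0,0,0],[5.5,-4.5,0,-19,0,0,0]]]';python3 -c "
from h import *
shot('wrist','w13')"
python3 -m creep '[[[5.5,0,5,0,0,0,0],[5.5,0,9,0,0,0,0],[5.5,0,9,0,0,0,0],[5.5,0,9,0,0,0,0]]]'
python3 - <<'E'
from h import *
shot('wrist','w14');shot('scene','s14')
a=-.248;C=np.array([.6005,.0035,0]);R=Ro.from_euler('z',a).as_matrix();ob=[];
for n in('w13','w14'):
    p,im=load(n);u=proj(p,C+R@[.04,0,.073])[0].astype(int);b=(u[0]-50,u[1]-22,u[0]+50,u[1]+22)
    o=cv2.convexHull(np.vstack(blobs(hsv(im,(8,140,120),(22,255,255),b),15)));r=rect(o,p,.073)
    print(n,((np.r_[r[0],0]-C)@R)[:2].round(4),r[1]-a,r[2:]);ob.append((p,cv2.minAreaRect(o)[0]))
X=tri(ob);print('link',X.round(4),((X-C)@R).round(4))
A=cv2.resize(cv2.imread('pics/w13.png')[20:215,120:420],(600,390));B=cv2.resize(cv2.imread('pics/s14.png')[150:225,210:325],(306,200))
cv2.imwrite('pics/fin.png',np.vstack([A,cv2.copyMakeBorder(B,0,0,0,294,0)]))
E
```

```text
t: 45.62
eef_pos: [0.6832, -0.0168, 0.2675]
ee_rot: [3.141, -0.0, 2.895]
force: [0.5, -0.9, -1.1]
width: 0.0551
gripper_force: 0.0
t: 46.18
eef_pos: [0.7048, 0.0704, 0.2665]
ee_rot: [-3.14, -0.002, 2.896]
force: [-0.0, -0.7, 0.6]
width: 0.0549
gripper_force: 0.0
w13 [ 0.0399 -0.001 ] 1.5720275538720452 (85.38111877441406, 25.130746841430664)
w14 [0.0385 0.0005] 1.5387424344618534 (85.92127227783203, 23.845523834228516)
link [ 0.6386 -0.0069  0.0699] [ 0.0395 -0.0008  0.0699]
```

View pics/fin.png

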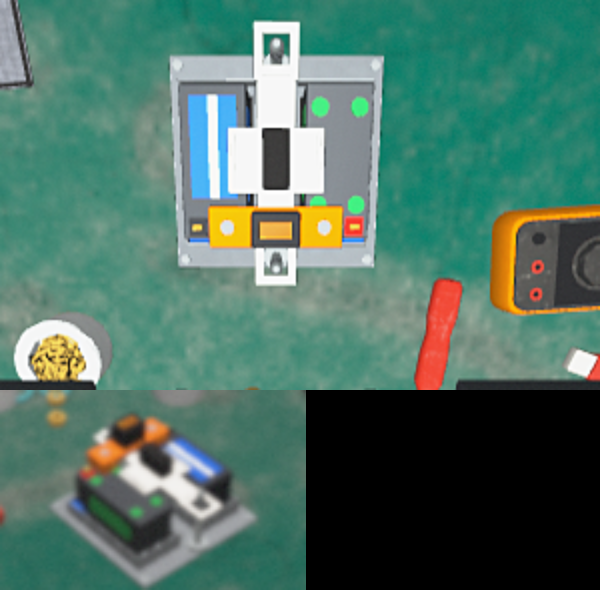

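The link is home at carrier x 39.5 mm, y -0.8 mm, and level. The clamp and both batteries are seated, and the multimeter and tin are where they were. Handing in.

```bash
python3 -c "
from station import *
print(job_done())"
```

```text
the job is handed in; nothing more can be done
None
```

I swapped the batteries and handed the job in at about 46 s: the fresh one is flush in its bay, the spent one is standing in the tray, and the clamp and link are both back home; the hand-in gave no verdict, so these results are from my last camera checks.

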